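Release the ratchet of a vial press and push its arm home

TASK

Four filter vials stand loaded in the bench press, its arm kept up by a ratchet. With a fingertip, press the thumb latch on the arm until the pawl is clear of the ratchet teeth and, keeping it pressed, push the arm down past the teeth until it stops and all four plungers are fully home in their vials. Then let go, leaving the arm down; do not lift the arm above the top of its ratchet, pick nothing up, and leave the other things on the bench where they stand.

Things in the scene. Friction and masses are not known exactly. Their poses are not given: they have to be found in the camera images.
- press: A grey hand press bolted to the bench: base plate 240 x 130 x 15 mm, column with the arm's hinge at the back, ram with a square plate over a white nest of four vials. Origin on the bench, 10 mm behind the base's middle; x points to its back, y to its left, z up. The arm reaches forward (-x), towards the robot, in the plane y = 0. The ratchet by the hinge is its tallest part, 240 mm high.
- hinge_pin (a point): The middle of the arm's hinge pin, 75 mm behind the press's origin and 160 mm above the bench. The pin runs along the press's y axis.
- press_arm (a joint): Turn of the arm, rad, growing downward; the arm's angle above level is 0.45 minus this. It starts between -0.02 and 0.26 and stops at 0.55, plungers home. Unless the latch is pressed, a tooth stops it from going down: teeth catch at 0.03, 0.14, 0.25, 0.36 and 0.47. The hinge is stiff and damped: the arm stays where it is left. The last part takes up to 16 N at the latch pad.
- grip_end (a point): The free end of the arm, on its middle line, 275 mm from the hinge. The arm is a steel bar 16 mm wide and 24 mm high, with a black rubber hand grip 28 mm across over its last 85 mm.
- thumb_latch (a joint): Turn of the spring latch on the arm, rad: below 0.09 as the pawl rides in the teeth, clear of them above 0.10, 0.16 at its stop. A bent lever on the arm's left side, pinned on the arm's middle line 92 mm from the hinge: pawl at the hinge end, thumb pad at the free end. Pressing the pad towards the arm takes 2 to 5 N and up to 21 mm of travel; then the push goes into the arm.
- latch_pad (a point): The place to press: the middle of the top face of the aluminium thumb pad, 36 mm along the arm, 48 mm across and 8 mm thick over the hand grip. At latch 0 the pad's middle lies 225 mm along the arm from the hinge and 45 mm above the arm's middle line; pressed to its stop 230 mm and 23 mm, and it then moves on an arc of 232 mm radius about the hinge, at 0.10 rad above the arm's own angle.
- vials (a point): The middle of the group of four vials in the press's nest, at the height of their mouths (47 mm above the bench). The vials stand 24 mm apart in a square, under the press plate, which comes no lower than 52 mm.
- plunger0 (a joint): How far the plunger of vial 1 of the four in the press has been pushed in, m: starts between 0 and 0.004, fully home at 0.012. It is a white cap 12 mm across that stands proud of its vial, and stays where the press plate pushes it.
- plunger1 (a joint): How far the plunger of vial 2 of the four in the press has been pushed in, m: starts between 0 and 0.004, fully home at 0.012. It is a white cap 12 mm across that stands proud of its vial, and stays where the press plate pushes it.
- plunger2 (a joint): How far the plunger of vial 3 of the four in the press has been pushed in, m: starts between 0 and 0.004, fully home at 0.012. It is a white cap 12 mm across that stands proud of its vial, and stays where the press plate pushes it.
- plunger3 (a joint): How far the plunger of vial 4 of the four in the press has been pushed in, m: starts between 0 and 0.004, fully home at 0.012. It is a white cap 12 mm across that stands proud of its vial, and stays where the press plate pushes it.
- vial_a: A spare loose filter vial like those in the press (12 mm across, 49 mm tall), standing on the bench just ahead of the press, to its left; origin under its middle. Not part of the job.
- vial_b: The same, ahead of the press, to its right. Not part of the job.
- vial_rack: A grey plastic vial rack with vials standing in it (50 x 110 mm, 49 mm tall over the vials), loose beside the press; origin under its middle. Not part of the job.
- amber_bottle: An amber glass reagent bottle with a blue screw cap (70 mm across, 143 mm tall), loose near the press's column; origin under its middle. Not part of the job.
- beaker: A small empty glass beaker (68 mm across, 80 mm tall), loose beside the press; origin under its middle. Not part of the job.
- clear_bottle: A larger clear glass bottle with a blue cap (86 mm across, 180 mm tall), loose at the right or left side of the bench; origin under its middle. Not part of the job.
- wrench: A 130 mm open-ended fitting wrench lying loose to the right of the press. Not part of the job.
- filter_carton: A small cardboard carton (100 x 70 x 45 mm) lying loose at the right or left side of the bench; origin under its middle. Not part of the job.

How it is judged (in metres and radians):
On the way, in this order (a step that is already met when the one before it is completed fails the run):
1. the thumb latch is pressed and the pawl is clear, with the arm still up (value of joint thumb_latch above 0.12 rad and value of joint press_arm below 0.42 rad), for 0.05 s.
2. the arm has been pushed down past the teeth to its stop (value of joint press_arm above 0.53 rad), for 0.2 s.
At the end, for the whole second after the job is handed in: The arm stays down at its stop (arm joint above 0.53 rad), all four plungers are fully home (each at least 10.8 of its 12 mm), and each loose bystander stands within 30 mm of where it stood (value of joint press_arm above 0.53 rad and value of joint each of plunger0, plunger1, plunger2, plunger3 above 0.0108 m and distance of each of vial_a, vial_b, vial_rack, amber_bottle, beaker, clear_bottle, wrench, filter_carton from where it was at the start of the episode below 0.03 m); the robot touches nothing.
It fails at once if the arm is lifted above the top of its ratchet (value of joint press_arm below -0.06 rad).
It fails at once if a bystander is lifted, carried or knocked away (distance of any of vial_a, vial_b, vial_rack, amber_bottle, beaker, clear_bottle, wrench, filter_carton from where it was at the start of the episode above 0.03 m).
It also fails if it takes over 35 s, if anything falls off the work surface, if the arm or the gripper's body presses on something with over 40 N, if the wrist force passes 120 N, or if a joint passes its speed limit or range.

ROBOT

A 6-joint arm with a two-finger parallel gripper is mounted at the origin on the work surface. World frame = base frame: x ahead of the robot, y to its left, z up, the work surface at z = 0. Lengths are in m, angles in degrees, forces in N, time in s.
With the tool pointing down it reaches from about 0.375 to 0.9 m from the base axis. Payload 3.1 kg.
Tool frame: the origin (TCP) lies at the very end of the fingers, on their centre line; the grasp point (between the pads) lies behind it (hold_point_z is the z of the grasp point in the tool frame, in m); z points along the fingers, y is the line along which they close (so a half turn about z gives the same grasp; the last joint's range is limited). The gripper opens to 87 mm and grips with 3 to 60 N. Pads are 19 mm wide; open, the fingers measure 117 mm over their backs; the gripper's body (75 mm by 190 mm) begins 51 mm behind the grasp point.
Start: joints at [58.356, 30.224, 82.088, -0, 67.689, -10.227], TCP at [0.228, 0.582, 0.223] pointing down, gripper open.
Joint ranges: [-176.69, 176.69], [-43.24, 126.21], [12.49, 139.97], [-82, 262], [0, 151.66], [-163.58, 163.58]. Speed limits (degrees/s): [159.86, 159.86, 180, 180, 180, 180].

INTERFACE

Orientations are given as a 3x3 rotation matrix whose columns are the frame's x, y, z axes.
In Python, from bench import * gives the robot as it stands.
- The arm moves only by the tool jog_arm, never from a script. Its argument "rows" is a list of rows, each a list of 3 entries, a list of its own where there are three numbers: the shift along the world's x, y, z in cm, then the turn, a rotation vector about the world's x, y, z in rad, then the gripper command: -1 is shut, 1 is fully open, values between are in proportion. A call has 1 to 8 rows; each row is the pose to reach, as a shift and turn from the pose commanded when the call began; what a row does not reach only later rows make up. A row lasts 1/10 s, in which the tool goes at most 50 mm and 8.59 degrees, less where a joint would pass 70% of its speed; a pose out of reach is approached as far as the arm can. A call with a gripper value outside its range is refused whole. The fingers move at their own pace and stop on an object; "squeeze" is the grip in N (left out, the last holds). Time passes only in rows, so rows that repeat a pose let the fingers close. It gives the time, the measured TCP pose, the force, the opening and the grip force at its end, in the units of the state.
- get_state(): the state, without advancing time (a new reading comes with each control period).
- get_image(name): name is "scene" or "top"; returns the picture (400x640x3 uint8, red, green, blue); there is no depth.
- camera_info(name): a dict with "intrinsics" (3x3 intrinsics, pixels), "rvec" (rotation vector, rad) and "tvec" (3), from world to camera coordinates, as OpenCV has them. Camera axes: x right, y down, z forward; pixel columns grow to the right and rows downward; lengths in m; the calibration is good to about 2 mm. A picture is of the moment at which its call begins. camera_info takes no time and is no camera call.
- finish_job(): hands the job in; it is judged then, once.
The state is a dict: "t": time; "qpos": joint angles; "joint_vel": joint speeds; "effort": joint torques, N m; "tcp_pos": TCP position; "orientation": TCP orientation; "ft_force": force on the tool from outside, world axes, zero at the start; "torque": the same for the moment, N m; "grip_width": finger opening in m; "grasp_force": force on a finger pad.
Only numpy, scipy, OpenCV 4.12 (cv2) and the standard library are available. Lean on these libraries where they do the work, as an engineer would, in place of code of your own. Each camera call takes 0.05 s, during which the arm holds its last target. There are 200 camera calls.

## Working session

There is one attempt and no reset: what is moved stays moved. The work goes in short steps, Python scripts to look and compute and a tool call to move; the robot and the scene stay as the last step left them, time stands still between calls to the robot, and variables do not carry over. Pictures are saved under pics/ and viewed, at most 10 in all, crops included, and the job is handed in when it is done.

Besides the shell and the picture viewer there is one more tool, called after ">>>" in YAML: its name, and indented under it one key for each argument. jog_arm: Moves the arm, as the interface text tells. Its arguments: {"type":"object","properties":{"rows":{"type":"array","items":{"type":"array"}},"squeeze":{"type":"number"}},"required":["rows"]}

```bash
mkdir -p pics; python3 - <<'E'
from bench import *
import cv2
for n in("scene","top"):
    cv2.imwrite(f"pics/{n}0.png",get_image(n)[:,:,::-1]); c=camera_info(n); print(n,c)
s=get_state();print(s['t'],s['tcp_pos'],s['orientation'],s['grip_width'],s.get('hold_point_z'))
E
```

```text
scene {'intrinsics': array([[365.25971485,   0.        , 319.71916249],
       [  0.        , 365.25971485, 200.29109572],
       [  0.        ,   0.        ,   1.        ]]), 'rvec': array([ 1.33562439,  2.36939284, -0.78349642]), 'tvec': array([ 0.33309927, -0.32852823,  1.72580216])}
top {'intrinsics': array([[451.55310235,   0.        , 322.53868183],
       [  0.        , 451.55310235, 198.82938259],
       [  0.        ,   0.        ,   1.        ]]), 'rvec': array([ 2.14494525, -2.18200531,  0.15591957]), 'tvec': array([-0.00778353,  0.62992162,  1.41987424])}
0.1 [0.22784422 0.58127815 0.22164616] [[-9.30950648e-01  3.65143586e-01 -1.02546897e-03]
 [ 3.65144877e-01  9.30949138e-01 -1.70901723e-03]
 [ 3.30622768e-04 -1.96545544e-03 -9.99998014e-01]] 0.08697572006751113 None
```

View pics/scene0.png

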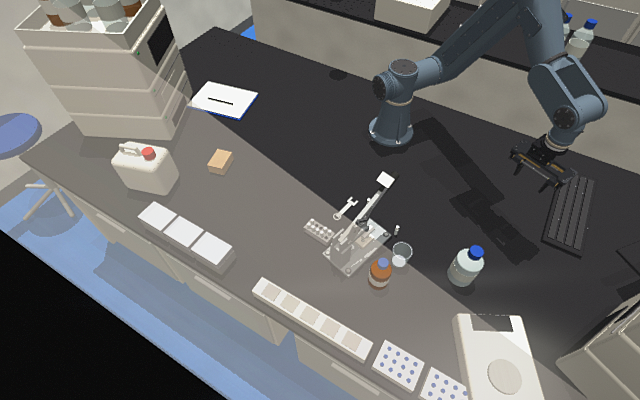

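View pics/top0.png

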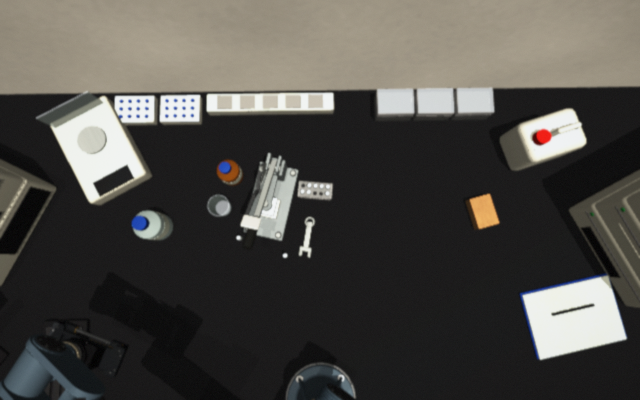

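The scene view shows the press near (355,235) with the white pad near (385,180). In the top view the press is near (270,200) and the pad near (251,222). I'll enlarge both.

```bash
python3 - <<'E'
import cv2,numpy as np
a=cv2.imread('pics/top0.png')[145:255,205:345]; b=cv2.imread('pics/scene0.png')[160:290,290:430]
cv2.imwrite('pics/c1.png',cv2.resize(a,None,fx=5.5,fy=5,interpolation=2)); cv2.imwrite('pics/c2.png',cv2.resize(b,None,fx=4.5,fy=4.5,interpolation=2))
E
```

```text
(no output)
```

View pics/c1.png

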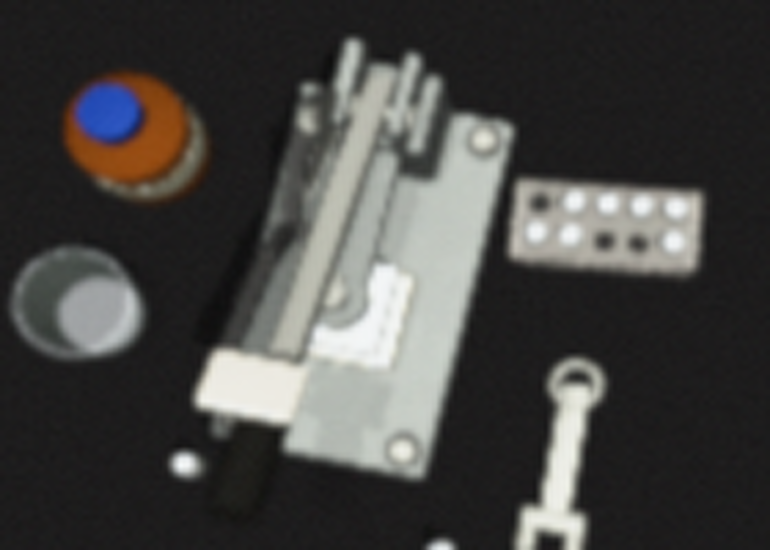

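View pics/c2.png

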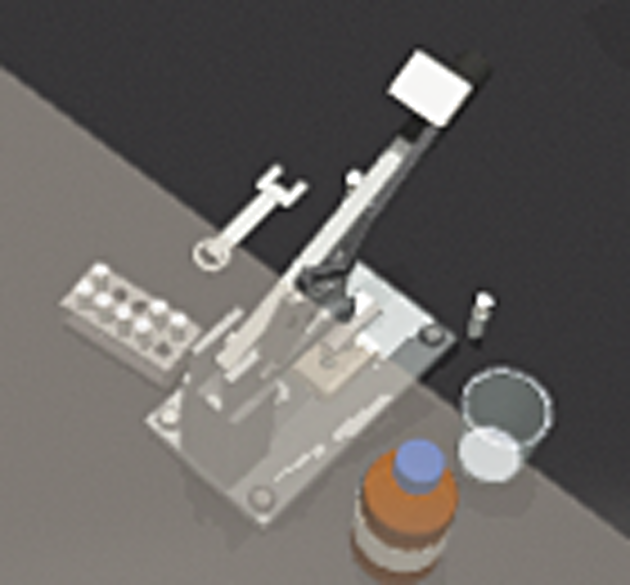

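Press corners, base and pad are clear. I read them from the crops and fit press pose and arm angle.

```bash
cat > h.py <<'E'
from bench import *
import numpy as np,cv2
from scipy.optimize import least_squares
C={n:camera_info(n) for n in("scene","top")}
def proj(n,P):
    c=C[n]; return cv2.projectPoints(np.atleast_2d(P).astype(float),c['rvec'],c['tvec'],c['intrinsics'],None)[0][:,0]
def T(p): return np.array([(p[0]+.5)/5.5-.5+205,(p[1]+.5)/5-.5+145])
def S(p): return np.array([(p[0]+.5)/4.5-.5+290,(p[1]+.5)/4.5-.5+160])
def tri(us,ut):
    return least_squares(lambda X:np.r_[proj("scene",X)[0]-us,proj("top",X)[0]-ut],[.45,.1,.2])
def world(X,p):
    c,s=np.cos(p[2]),np.sin(p[2]); return np.array([p[0]+c*X[0]-s*X[1],p[1]+s*X[0]+c*X[1],X[2]])
def padpt(q,l):  # latch l -> local along/above
    f=l/.16; a=.45-q; u=.225+.005*f; v=.045-.022*f
    return np.array([.075-u*np.cos(a)+v*np.sin(a)*1, 0, .16+u*np.sin(a)+v*np.cos(a)])
E
python3 - <<'E'
from h import *
F=[("scene",S((147,420)),(.13,-.065,.015)),("scene",S((263,522)),(.13,.065,.012)),("scene",S((455,340)),(-.11,.065,.015)),
("top",T((513,122)),(.13,-.065,.015)),("top",T((423,478)),(-.11,-.065,.012))]
us,ut=S((430,88)),T((255,384))
r=tri(us,ut);print("pad tri",r.x,r.fun)
def res(p):
    e=[proj(n,world(X,p))[0]-u for n,u,X in F]; P=world(padpt(p[3],p[4]),p)
    return np.concatenate(e+[proj("scene",P)[0]-us,proj("top",P)[0]-ut])
r=least_squares(res,[.55,.1,-.2,.1,.04],bounds=([.2,-.5,-1.5,-.05,0],[.9,.5,1.5,.3,.09]));print(r.x,r.fun.round(1))
p=r.x
print("pad",world(padpt(p[3],p[4]),p))
for q in (p[3],.55): print("pressed pad",q,world(padpt(q,.16),p),"grip_end",world([.075-.275*np.cos(.45-q),0,.16+.275*np.sin(.45-q)],p))
# pad corners
for n,f,L in(("scene",S,[(420,50),(472,88),(443,127),(388,90)]),("top",T,[(215,347),(312,362),(296,424),(196,405)])):
    print(n,[f(x).round(1) for x in L])
for a in zip([(472,88),(443,127),(388,90),(420,50)],[(196,405),(215,347),(312,362),(296,424)]):
    t=tri(S(a[0]),T(a[1]));print(t.x.round(3),t.fun.round(1))
E
```

```text
pad tri [0.53907599 0.17582917 0.30380238] [-0.45179958 -0.02920731 -0.34815213  0.14369165]
[ 6.27331055e-01  1.53391181e-01 -2.43275136e-01 -5.00000000e-02
  2.61449431e-22] [-2.   0.9 -1.3  2.3 -0.5  0.3  0.6 -1.2  0.  -1.6  1.6 -2.5 -1.3  3.7]
pad [0.52941967 0.17769188 0.30736196]
pressed pad -0.049999999999999996 [0.51492418 0.18128953 0.29045227] grip_end [0.46589371 0.19345844 0.29184202]
pressed pad 0.55 [0.4757818  0.19100431 0.15992341] grip_end [0.4345536  0.20123677 0.13254581]
scene [array([382.9, 170.7]), array([394.5, 179.2]), array([388.1, 187.8]), array([375.8, 179.6])]
top [array([243.7, 214. ]), array([261.3, 217. ]), array([258.4, 229.4]), array([240.2, 225.6])]
[0.528 0.203 0.309] [-0.3 -0.  -0.2  0.1]
[0.56  0.196 0.295] [-0.5 -0.  -0.4  0.2]
[0.551 0.15  0.297] [-0.5 -0.  -0.4  0.2]
[0.517 0.156 0.311] [-0.7 -0.  -0.5  0.2]
```

>>> jog_arm:
  rows:
    - [[0, 0, 5], [0, 0, 0.07], -1]
    - [[0, 0, 10], [0, 0, 0.14], -1]
    - [[0, 0, 14], [0, 0, 0.14], -1]
    - [[3, -4, 14], [0, 0, 0.14], -1]
    - [[6, -8, 14], [0, 0, 0.14], -1]
    - [[9, -12, 14], [0, 0, 0.14], -1]
    - [[12, -16, 14], [0, 0, 0.14], -1]
    - [[15, -20, 14], [0, 0, 0.14], -1]
  squeeze: 10

```text
t: 0.9
tcp_pos: [0.3787, 0.38, 0.3622]
orientation: [[-0.973, 0.231, -0.001], [0.231, 0.973, -0.0], [0.0, -0.001, -1.0]]
ft_force: [0.2, 1.6, -0.1]
grip_width: 0.0311
grasp_force: 0.0
```

>>> jog_arm:
  rows:
    - [[3, -4, 0], [0, 0, 0], -1]
    - [[6, -8, 0], [0, 0, 0], -1]
    - [[9, -12, 0], [0, 0, 0], -1]
    - [[12, -16, 0], [0, 0, 0], -1]
    - [[15, -19.5, 0], [0, 0, 0], -1]
    - [[16, -20.5, 0], [0, 0, 0], -1]
    - [[16, -20.5, 0], [0, 0, 0], -1]
    - [[16, -20.5, 0], [0, 0, 0], -1]

```text
t: 1.7
tcp_pos: [0.5371, 0.1776, 0.362]
orientation: [[-0.973, 0.231, -0.002], [0.231, 0.973, 0.001], [0.002, 0.0, -1.0]]
ft_force: [-0.6, 0.7, 0.2]
grip_width: -0.0
grasp_force: 0.0
```

```bash
python3 - <<'E'
from h import *
ims=[]
for n,(x,y,w,h) in(("scene",(290,120,140,130)),("top",(190,145,140,130))):
    im=get_image(n)[:,:,::-1]; im=im[y:y+h,x:x+w]; ims.append(cv2.resize(im,(400,371),interpolation=2))
cv2.imwrite('pics/a1.png',np.hstack(ims))
s=get_state();print(s['t'],s['tcp_pos'],s['orientation'].round(3),s['ft_force'],s['grip_width'])
P=s['tcp_pos'];print(proj("scene",P),proj("top",P))
E
```

```text
1.8 [0.53677541 0.17835309 0.3624337 ] [[-0.973  0.23  -0.001]
 [ 0.23   0.973  0.001]
 [ 0.001  0.    -1.   ]] [-0.42246699  0.32448293  0.19755725] 0.000599154825272328
[[388.58830829 166.51199435]] [[246.24161264 220.67120222]]
```

View pics/a1.png

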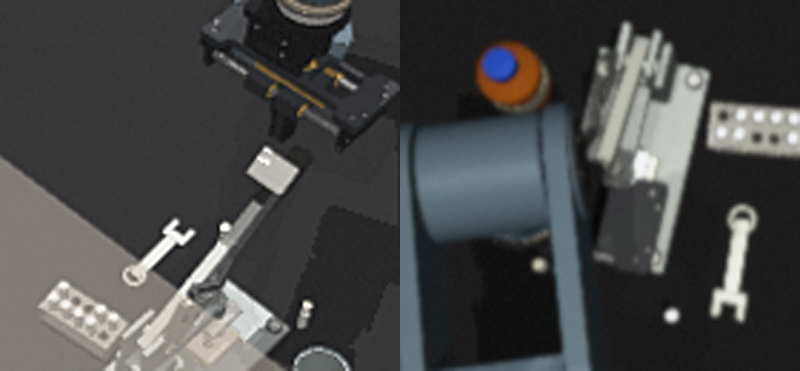

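The closed fingertips at crop (283,135) are over the pad at (275,168) in the left crop, matching the projection. Lowering to just above the pad, then pressing slowly.

>>> jog_arm:
  rows:
    - [[0, 0, -2.5], [0, 0, 0], -1]
    - [[0, 0, -4.5], [0, 0, 0], -1]
    - [[0, 0, -5], [0, 0, 0], -1]
    - [[-0.1, 0, -5.3], [0, 0, 0], -1]
    - [[-0.3, 0.1, -5.6], [0, 0, 0], -1]
    - [[-0.5, 0.1, -5.9], [0, 0, 0], -1]
    - [[-0.5, 0.1, -5.9], [0, 0, 0], -1]

```text
t: 2.5
tcp_pos: [0.5331, 0.1783, 0.304]
orientation: [[-0.973, 0.231, 0.001], [0.231, 0.973, 0.001], [-0.001, 0.001, -1.0]]
ft_force: [0.2, 0.3, 0.7]
grip_width: 0.0004
grasp_force: 0.6
```

>>> jog_arm:
  rows:
    - [[-0.2, 0, -0.3], [0, 0, 0], -1]
    - [[-0.4, 0.1, -0.6], [0, 0, 0], -1]
    - [[-0.6, 0.1, -0.9], [0, 0, 0], -1]
    - [[-0.7, 0.2, -1.2], [0, 0, 0], -1]
    - [[-0.7, 0.2, -1.2], [0, 0, 0], -1]

```text
t: 3.0
tcp_pos: [0.5256, 0.1797, 0.2909]
orientation: [[-0.973, 0.232, -0.001], [0.232, 0.973, -0.001], [0.001, -0.001, -1.0]]
ft_force: [-0.0, -0.7, 1.0]
grip_width: 0.0005
grasp_force: 0.8
```

>>> jog_arm:
  rows:
    - [[-0.1, 0, -0.2], [0, 0, 0], -1]
    - [[-0.2, 0, -0.4], [0, 0, 0], -1]
    - [[-0.3, 0.1, -0.6], [0, 0, 0], -1]
    - [[-0.3, 0.1, -0.6], [0, 0, 0], -1]

```text
t: 3.4
tcp_pos: [0.523, 0.1806, 0.2852]
orientation: [[-0.973, 0.232, -0.0], [0.232, 0.973, -0.001], [0.0, -0.001, -1.0]]
ft_force: [-0.2, -0.9, 1.8]
grip_width: 0.0004
grasp_force: 0.8
```

```bash
python3 - <<'E'
from h import *
x,y,w,h=340,140,80,60
im=get_image("scene")[:,:,::-1]; cv2.imwrite('pics/a2.png',cv2.resize(im[y:y+h,x:x+w],(800,600),interpolation=2))
s=get_state();P=s['tcp_pos'];print(P,(proj("scene",P)-[x,y])*10,s['ft_force'])
E
```

```text
[0.52315021 0.18064747 0.28536603] [[473.66891969 401.69798916]] [ 0.16393293 -1.54048674  1.6312313 ]
```

View pics/a2.png

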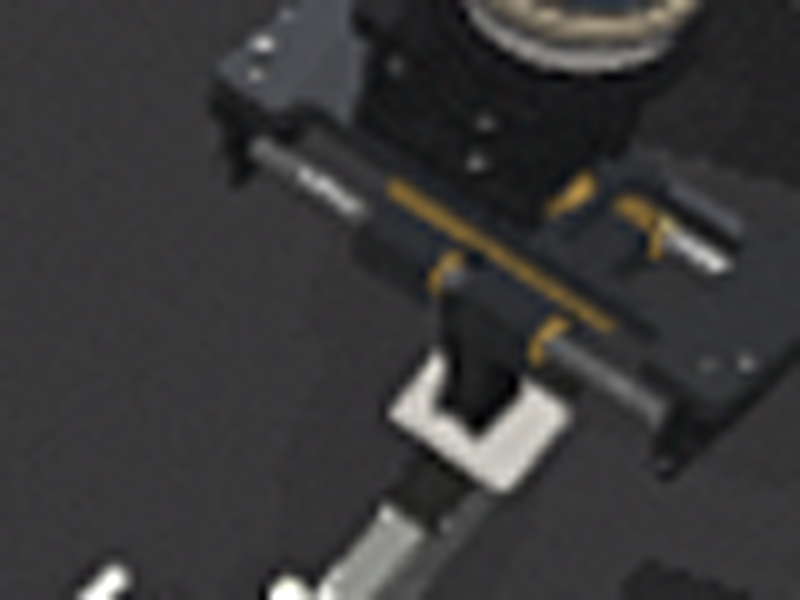

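The fingertip at (477,425) sits at the middle of the pad (centre about (480,420)), and light force has begun. Continue pressing along the latch's travel.

>>> jog_arm:
  rows:
    - [[-0.1, 0, -0.2], [0, 0, 0], -1]
    - [[-0.2, 0, -0.4], [0, 0, 0], -1]
    - [[-0.3, 0.1, -0.6], [0, 0, 0], -1]
    - [[-0.3, 0.1, -0.6], [0, 0, 0], -1]

```text
t: 3.85
tcp_pos: [0.5199, 0.1817, 0.2792]
orientation: [[-0.973, 0.231, -0.001], [0.231, 0.973, -0.001], [0.0, -0.001, -1.0]]
ft_force: [-1.1, -0.4, 2.5]
grip_width: 0.0003
grasp_force: 0.9
```

>>> jog_arm:
  rows:
    - [[-0.1, 0, -0.2], [0, 0, 0], -1]
    - [[-0.2, 0, -0.4], [0, 0, 0], -1]
    - [[-0.3, 0.1, -0.6], [0, 0, 0], -1]
    - [[-0.3, 0.1, -0.6], [0, 0, 0], -1]

```text
t: 4.25
tcp_pos: [0.5169, 0.1827, 0.2732]
orientation: [[-0.973, 0.231, -0.0], [0.231, 0.973, -0.001], [0.0, -0.001, -1.0]]
ft_force: [0.0, -0.8, 1.9]
grip_width: 0.0005
grasp_force: 0.9
```

>>> jog_arm:
  rows:
    - [[-0.1, 0, -0.2], [0, 0, 0], -1]
    - [[-0.2, 0, -0.4], [0, 0, 0], -1]
    - [[-0.2, 0.1, -0.6], [0, 0, 0], -1]
    - [[-0.2, 0.1, -0.6], [0, 0, 0], -1]

```text
t: 4.65
tcp_pos: [0.5147, 0.1838, 0.267]
orientation: [[-0.973, 0.232, -0.001], [0.232, 0.973, -0.0], [0.001, -0.001, -1.0]]
ft_force: [-0.1, -1.1, 2.1]
grip_width: 0.0007
grasp_force: 1.0
```

>>> jog_arm:
  rows:
    - [[-0.1, 0, -0.2], [0, 0, 0], -1]
    - [[-0.2, 0, -0.4], [0, 0, 0], -1]
    - [[-0.2, 0.1, -0.6], [0, 0, 0], -1]
    - [[-0.2, 0.1, -0.6], [0, 0, 0], -1]

```text
t: 5.05
tcp_pos: [0.5127, 0.1848, 0.2611]
orientation: [[-0.973, 0.231, -0.001], [0.231, 0.973, -0.0], [0.001, -0.001, -1.0]]
ft_force: [-1.0, -1.2, 2.2]
grip_width: 0.0002
grasp_force: 1.0
```

```bash
python3 - <<'E'
from h import *
x,y,w,h=340,160,80,60
im=get_image("scene")[:,:,::-1]; cv2.imwrite('pics/a3.png',cv2.resize(im[y:y+h,x:x+w],(800,600),interpolation=2))
s=get_state();P=s['tcp_pos'];print(P,s['ft_force'],s['torque'])
p=[.629,.153,-.235]
for q in np.arange(-.04,.3,.04):
  for l in(0.,.16): 
    a=.45-q; print(round(q,2),l,padpt(q,l)[2].round(3),((proj("scene",world(padpt(q,l),p))[0]-[x,y])*10).round(), ((proj("scene",world([.075-.19*np.cos(a)+.012*np.sin(a),0,.16+.19*np.sin(a)+.012*np.cos(a)],p))[0]-[x,y])*10).round())
E
```

```text
[0.51290537 0.18477978 0.26115043] [-1.13102395 -0.2074327   1.53404011] [-0.10937542  0.19419309 -0.03574954]
-0.04 0.0 0.306 [464. 169.] [414. 286.]
-0.04 0.16 0.289 [485. 178.] [414. 286.]
0.0 0.0 0.298 [472. 174.] [418. 292.]
0.0 0.16 0.281 [491. 186.] [418. 292.]
0.04 0.0 0.291 [479. 180.] [422. 298.]
0.04 0.16 0.273 [496. 194.] [422. 298.]
0.08 0.0 0.283 [485. 187.] [426. 305.]
0.08 0.16 0.265 [500. 202.] [426. 305.]
0.12 0.0 0.275 [490. 194.] [429. 313.]
0.12 0.16 0.256 [504. 212.] [429. 313.]
0.16 0.0 0.267 [495. 202.] [431. 322.]
0.16 0.16 0.248 [507. 222.] [431. 322.]
0.2 0.0 0.259 [499. 211.] [433. 331.]
0.2 0.16 0.239 [509. 233.] [433. 331.]
0.24 0.0 0.251 [502. 221.] [434. 340.]
0.24 0.16 0.23 [510. 244.] [434. 340.]
0.28 0.0 0.242 [505. 232.] [434. 350.]
0.28 0.16 0.222 [511. 257.] [434. 350.]
```

View pics/a3.png

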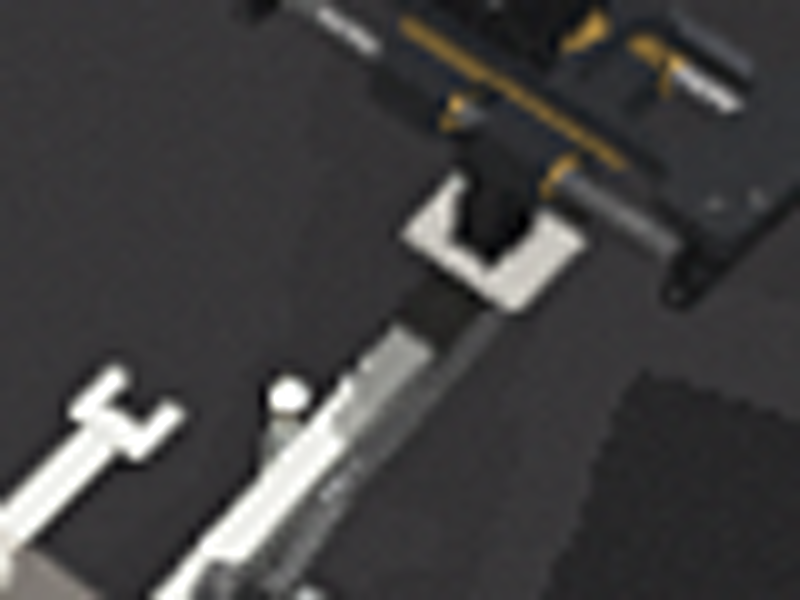

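The pad (~(493,235)) is now much closer to the arm's grip, so the latch is well pressed. Continue along the arc, watching force.

>>> jog_arm:
  rows:
    - [[-0.2, 0, -0.4], [0, 0, 0], -1]
    - [[-0.4, 0.1, -0.8], [0, 0, 0], -1]
    - [[-0.5, 0.1, -1.2], [0, 0, 0], -1]
    - [[-0.7, 0.1, -1.6], [0, 0, 0], -1]
    - [[-0.8, 0.2, -2.0], [0, 0, 0], -1]

```text
t: 5.6
tcp_pos: [0.5056, 0.1868, 0.242]
orientation: [[-0.973, 0.232, 0.002], [0.232, 0.973, 0.0], [-0.002, 0.0, -1.0]]
ft_force: [-1.2, -0.9, 5.8]
grip_width: 0.0003
grasp_force: 3.0
```

>>> jog_arm:
  rows:
    - [[-0.1, 0, -0.4], [0, 0, 0], -1]
    - [[-0.2, 0, -0.8], [0, 0, 0], -1]
    - [[-0.4, 0.1, -1.2], [0, 0, 0], -1]
    - [[-0.5, 0.1, -1.6], [0, 0, 0], -1]
    - [[-0.6, 0.1, -2.0], [0, 0, 0], -1]

```text
t: 6.1
tcp_pos: [0.4994, 0.1882, 0.2219]
orientation: [[-0.973, 0.232, 0.001], [0.232, 0.973, 0.001], [-0.001, 0.001, -1.0]]
ft_force: [-1.3, 1.0, 6.6]
grip_width: 0.0005
grasp_force: 3.2
```

Force ~6 N exceeds the latch spring and the arm is past teeth, so the latch is in. Continue to the stop.

>>> jog_arm:
  rows:
    - [[-0.1, 0, -0.4], [0, 0, 0], -1]
    - [[-0.2, 0, -0.8], [0, 0, 0], -1]
    - [[-0.3, 0.1, -1.2], [0, 0, 0], -1]
    - [[-0.4, 0.1, -1.6], [0, 0, 0], -1]
    - [[-0.5, 0.1, -2.0], [0, 0, 0], -1]
    - [[-0.6, 0.1, -2.4], [0, 0, 0], -1]
    - [[-0.6, 0.2, -2.8], [0, 0, 0], -1]
    - [[-0.7, 0.2, -3.2], [0, 0, 0], -1]

```text
t: 6.9
tcp_pos: [0.493, 0.1898, 0.1901]
orientation: [[-0.973, 0.232, 0.003], [0.232, 0.973, -0.0], [-0.003, 0.001, -1.0]]
ft_force: [-0.4, -1.6, 7.0]
grip_width: 0.0006
grasp_force: 3.5
```

>>> jog_arm:
  rows:
    - [[-0.1, 0, -0.4], [0, 0, 0], -1]
    - [[-0.1, 0, -0.8], [0, 0, 0], -1]
    - [[-0.1, 0, -1.2], [0, 0, 0], -1]
    - [[-0.2, 0, -1.6], [0, 0, 0], -1]
    - [[-0.2, 0, -2.0], [0, 0, 0], -1]
    - [[-0.2, 0, -2.3], [0, 0, 0], -1]

```text
t: 7.5
tcp_pos: [0.4912, 0.1903, 0.1684]
orientation: [[-0.973, 0.232, 0.003], [0.232, 0.973, 0.001], [-0.003, 0.002, -1.0]]
ft_force: [-2.9, -0.1, 15.6]
grip_width: 0.0006
grasp_force: 7.8
```

>>> jog_arm:
  rows:
    - [[0, 0, -0.2], [0, 0, 0], -1]
    - [[0, 0, -0.4], [0, 0, 0], -1]
    - [[0, 0, -0.6], [0, 0, 0], -1]
    - [[0, 0, -0.8], [0, 0, 0], -1]
    - [[0, 0, -0.8], [0, 0, 0], -1]

```text
t: 8.0
tcp_pos: [0.491, 0.1904, 0.1617]
orientation: [[-0.973, 0.232, 0.003], [0.232, 0.973, 0.001], [-0.003, 0.002, -1.0]]
ft_force: [-6.8, 0.0, 24.9]
grip_width: 0.0004
grasp_force: 12.8
```

>>> jog_arm:
  rows:
    - [[0, 0, -0.1], [0, 0, 0], -1]
    - [[0, 0, -0.2], [0, 0, 0], -1]
    - [[0, 0, -0.2], [0, 0, 0], -1]
    - [[0, 0, -0.2], [0, 0, 0], -1]
    - [[0, 0, -0.2], [0, 0, 0], -1]

```text
t: 8.5
tcp_pos: [0.491, 0.1904, 0.1608]
orientation: [[-0.973, 0.231, 0.004], [0.231, 0.973, 0.001], [-0.004, 0.002, -1.0]]
ft_force: [-7.3, -0.7, 29.9]
grip_width: 0.0005
grasp_force: 15.7
```

The force climbs with almost no motion at z ≈ 0.161 (expected 0.160), so the arm is at its stop. Letting go straight up.

>>> jog_arm:
  rows:
    - [[0, 0, 0.5], [0, 0, 0], -1]
    - [[0, 0, 1.5], [0, 0, 0], -1]
    - [[0, 0, 3], [0, 0, 0], -1]
    - [[0, 0, 7], [0, 0, 0], -1]
    - [[0, 0, 12], [0, 0, 0], -1]
    - [[-2, 4, 14], [0, 0, 0], -1]
    - [[-4, 8, 14], [0, 0, 0], -1]
    - [[-6, 12, 14], [0, 0, 0], -1]

```text
t: 9.3
tcp_pos: [0.4299, 0.311, 0.2971]
orientation: [[-0.972, 0.233, 0.002], [0.233, 0.972, 0.001], [-0.001, 0.002, -1.0]]
ft_force: [0.2, -0.1, 0.9]
grip_width: 0.0002
grasp_force: 0.0
```

>>> jog_arm:
  rows:
    - [[-2, 4, 0], [0, 0, 0], -1]
    - [[-4, 8, 0], [0, 0, 0], -1]
    - [[-6, 12, 0], [0, 0, 0], -1]
    - [[-8, 16, 0], [0, 0, 0], -1]
    - [[-8, 16, 0], [0, 0, 0], -1]
    - [[-8, 16, 0], [0, 0, 0], -1]

```text
t: 9.9
tcp_pos: [0.3491, 0.4703, 0.2955]
orientation: [[-0.973, 0.229, -0.001], [0.229, 0.973, -0.001], [0.001, -0.002, -1.0]]
ft_force: [0.4, 0.3, 0.4]
grip_width: 0.0007
grasp_force: 0.0
```

```bash
python3 - <<'E'
from h import *
x,y,w,h=290,160,140,130
ims=[]
for n,(x,y) in(("scene",(290,160)),("top",(205,145))):
    im=get_image(n)[:,:,::-1]; ims.append(cv2.resize(im[y:y+h,x:x+w],(400,371),interpolation=2))
cv2.imwrite('pics/a4.png',np.hstack(ims))
s=get_state();print(s['t'],s['ft_force'])
p=[.627,.153,-.235]
for q in(.45,.5,.55):
    for n,o in(("scene",(290,160)),("top",(205,145))): print(q,n,(proj(n,np.array([world(padpt(q,0.),p),world([.075-.275*np.cos(.45-q),0,.16+.275*np.sin(.45-q)],p)]))-o)/.35)
E
```

```text
10.0 [ 0.00619575 -0.34410807  0.73639335]
0.45 scene [[288.45171863  79.82997861]
 [307.39838836  80.03795513]]
0.45 top [[132.13624036 285.17978845]
 [126.8044364  334.55455143]]
0.5 scene [[287.9872451   84.73425468]
 [305.36837089  86.93634368]]
0.5 top [[133.26965107 287.41182411]
 [128.82160573 334.06311987]]
0.55 scene [[287.23184653  89.86457594]
 [303.04712382  94.00719592]]
0.55 top [[134.5282655  289.05368743]
 [130.94849844 332.9302812 ]]
```

View pics/a4.png

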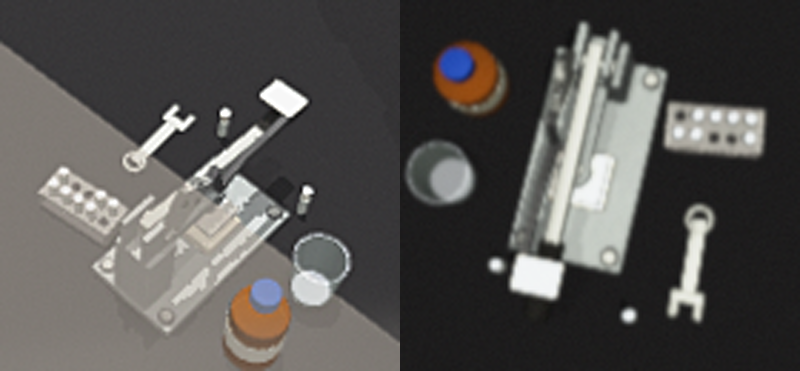

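The left crop shows the pad at (284,98), where it should be for 0.55 rad (about (285,97) after the known offset). The bystanders stand where they were. The 30 N push was well over the 16 N needed, so I'm handing in.

```bash
python3 -c "
from bench import *
print(finish_job())"
```

```text
the job is handed in; nothing more can be done
None
```

I pressed the latch, pushed the arm down to its stop and let go; the last picture shows the arm still down and nothing nearby moved, and the job is handed in at about 10 s, but no verdict came back and I inferred the plungers are home from the stop rather than seeing them.

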